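# Stop the jar roller and hold its guard open

### The job

Stop the jar roller by pressing its red mushroom button fully down, so that it stays down. Then tug the guard up by its knob to learn whether it is caught, before touching the release: if it is caught, push the orange release slide all the way along, away from the knob. Lift the guard by its knob to about 65 degrees (57 to 75 is fine) and finish while holding it there, still, without letting go and without knocking over or shoving aside the things that stand around.

Things in the scene. Friction and masses are not known exactly. Their poses are not given: they have to be found in the camera images.
- roller: the jar roller: grey machine fixed to the table, front facing local -x, origin under its middle on the table, z up. In its own frame (mm): chamber under the blue guard x -75..65, y -60..120, top z 98; lower ledge in front of it x -135..-75, y -60..120, top z 55; control pod x -75..20, y -139..-61, top z 84. Yaw varies
- stop (a joint): red mushroom stop button, head 40 mm across, on top of the pod; 0 out, 0.008 m fully down. It resists with about 4 N of friction and stays where it is pressed
- stop_top (a point): top centre of the red mushroom, 122 mm above the table when out; it goes straight down; at roller-frame x -25, y -100 mm
- guard (a joint): the blue guard lid, 147 x 184 x 6 mm, 0.2 to 0.42 kg; opening angle in rad, 0 shut, hard stop at 1.35. It has no stay and falls shut when let go. If the hidden bolt catches it, it lifts only about 0.06 rad (10 mm at the knob) and then stops dead; if the bolt is clear it lifts freely. Nothing outside shows which
- guard_knob (a point): centre of the guard's black barrel knob, 20 mm diameter, 30 long, along the roller's y, in front of the guard on a 16 mm wide neck; shut it is 104 mm above the table, at roller-frame x -108, y -20 mm. Best pinched on its end faces (fingers closing along roller y). Swings about guard_hinge at 173 mm radius, up and to roller +x; its frame turns with the guard
- guard_hinge (a point): point on the guard's hinge line, abreast of the knob (roller-frame x 65, y -20, z 98 mm); the line runs along the roller's y axis
- release (a joint): orange release slide on the ledge; 0 to 0.002 at rest, 0.0255 m pushed all the way towards the roller's +y (away from the knob). About 1.5 N of friction, 3 N when it moves the bolt; stays where left. Pushed past 0.022 it has drawn the hidden bolt clear, and the bolt stays clear
- release_tab (a point): point near the top of the release slide's upright tab, 6 mm below the tab's top: the tab is 22 mm (roller x) by 12 mm (roller y), its top 92 mm above the table, 36 mm above the ledge; at rest at roller-frame x -108, y 80 mm
- vial_pink: small vial with pink filling and white cap, 20 mm across, 36 tall, origin under its middle; leave alone
- vial_teal: small vial with teal filling and black cap, 20 mm across, 36 tall, origin under its middle; leave alone
- jar_red: small paint jar with red lid, 50 mm across, 67 tall, origin under its middle; leave alone
- jar_ochre: blue paint jar with yellow lid, 65 mm across, 78 tall, origin under its middle; leave alone
- figurine: white ornament figure with a purple parcel, 82 x 78 x 180 mm, origin under its middle; leave alone

How it is judged:
On the way, in this order (a step that is already met when the one before it is completed fails the run):
1. the red mushroom is pressed fully down (value of joint stop above 0.0065 m), for 0.2 s.
2. the guard is tugged up while the release slide is still unused (value of joint guard above 0.015 rad and value of joint release below 0.006 m and contact force between the fingers and guard above 0.3 N), for 0.1 s.
3. the guard is lifted well open (value of joint guard above 0.9 rad), for 0.2 s.
At the end, for the whole second after the job is handed in: The guard stands between 57 and 75 degrees (0.99 to 1.31 rad, short of its stop), still (under 0.1 rad/s), held by the fingers at its knob (TCP within 35 mm of the knob's centre, contact over 0.3 N); the mushroom is still down (over 6 of 8 mm) (value of joint guard between 0.99 and 1.31 rad and velocity of joint guard between -0.1 and 0.1 rad/s and contact force between the fingers and guard above 0.3 N and distance between the grasp point and guard_knob below 0.035 m and value of joint stop above 0.006 m); the arm keeps its last pose, push and grip.
It fails at once if a bystander is shoved more than 30 mm or knocked over (distance of any of vial_pink, vial_teal, jar_red, jar_ochre, figurine from where it was at the start of the episode above 0.03 m or angle between any of vial_pink, vial_teal, jar_red, jar_ochre, figurine's own z axis and vertical above 0.6 rad).
It also fails if it takes over 58 s, if anything falls off the work surface, if the arm or the gripper's body presses on something with over 40 N, if the wrist force passes 120 N, or if a joint passes its speed limit or range.

### The arm

A 7-joint arm with a two-finger parallel gripper is mounted at the origin on a cart in front of the work surface, level with it; the furniture and walls round the work are solid. World frame = base frame: x ahead of the robot, y to its left, z up, the work surface at z = 0. Lengths are in m, angles in rad, forces in N, time in s.
With the tool pointing down it reaches from about 0.4 to 0.9 m from the base axis. Payload 5.6 kg.
Tool frame: the origin (TCP) lies between the finger pads, 19 mm behind the fingertips; this is the grasp point; z points along the fingers, y is the line along which they close (so a half turn about z gives the same grasp; the last joint's range is limited). The gripper opens to 92 mm and grips with 3 to 60 N. Pads are 20 mm wide; open, the fingers measure 128 mm over their backs; the gripper's body (75 mm by 189 mm) begins 69 mm behind the grasp point.
Start: joints at [-1.167, 0.468, -0.012, 1.603, 0.006, 1.071, -0.056], TCP at [0.281, 0.586, 0.233] pointing down, gripper open.
Joint ranges: [-2.53, 2.53], [-0.31, 2.02], [-1.57, 1.55], [0.28, 2.44], [-1.29, 4.43], [0.15, 1.84], [-2.92, 2.92]. Speed limits (rad/s): [2.57, 2.57, 3.14, 3.14, 3.14, 3.14, 3.14].

### API

Orientations are given as [roll, pitch, yaw] about the fixed x, y, z axes, in that order (R = Rz(yaw) Ry(pitch) Rx(roll)).
In Python, from bench import monitor, viewer, order, spotter gives the robot as it stands.
- The arm moves only by the tool hand_motion, called after "Call:" as a command line: name --argument value ..., lists and objects as JSON in quotes. Schema: {"type":"object","properties":{"offsets":{"type":"array","items":{"type":"object","properties":{"trans":{"type":"array","items":{"type":"number"},"minItems":3,"maxItems":3},"rz":{"type":"number"},"jaw":{"type":"number"}},"additionalProperties":false,"required":["jaw"]},"minItems":1,"maxItems":20},"clamp_n":{"type":"number"},"only":{"type":"string"},"quiet":{"type":"boolean"},"lines":{"type":"string"}},"required":["offsets"],"additionalProperties":false}. offsets is a list of rows, 1 to 20 of them, each an object with the fields trans (a list: dx, dy, dz in shares of the most that a row can go, 1 being 50 mm), rz (a turn about the tool's z in shares of 360 degrees (1.0 is 360 degrees)), jaw (the finger opening in m); a field left out counts as zero (the opening has to be given); each row shifts and turns the commanded pose from where the row before left it, along the tool's axes as they then stand; what a row does not reach is not made up. A row lasts 1/10 s, in which the tool goes at most 0.05 m and 0.15 rad, less where a joint would pass 70% of its speed; a pose out of reach is approached as far as the arm can. The fingers move at their own pace and stop on an object; clamp_n is the grip in N (left out, the last holds). Time passes only in rows, so rows that do not move let the fingers close. The tool returns the time, the measured TCP pose, the force, the opening and the grip force at its end. only (a regular expression) keeps the lines of the reply that match it, lines (a string "A,B") keeps lines A to B, and quiet returns only ok. Shift and turn numbers lie between -1 and 1, and a call with a number outside is refused. Input that does not fit is refused with a message, and nothing moves.
- monitor.read_state(): the state, without advancing time (a new reading comes with each control period).
- viewer.camera(name): name is "scene" or "top" or "wrist"; returns a dict with "image" (384x512x3 uint8, blue, green, red), "z_map" (384x512 float32, m along the optical axis (not along the pixel's ray), 0 where there is no reading), "K" (3x3 intrinsics, pixels), "camera_from_world" (4x4, takes a point from world to camera coordinates). Camera axes: x right, y down, z forward; pixel columns grow to the right and rows downward; lengths in m; the calibration is good to about 2 mm. A picture is of the moment at which its call begins.
- order.hand_in(): hands the job in; it is judged then, once.
Trained networks look in the newest picture that a camera, given by its name, has taken for a name from the list of things; names that differ only in an ending like _2 or _b are one class to them, and where a whole thing is asked for, a point or a joint stands for the part that bears it (a point fixed in the world has none). Each returns a list of dicts, best first, with "p" (0 to 1); they miss things now and then, are a little off and sometimes report something else, mostly with a low value. They report only what shows in the picture. A call takes as long as a camera call.
- spotter.regions_of(camera, name): "mask" (384x512 bool, what is visible of it) and "centre" ([row, column] in pixels, amid what is visible of it).
The state is a dict: "time_s": time; "joint_pos": joint angles; "joint_velocities": joint speeds; "tau": joint torques, N m; "tool_pos": TCP position; "ee_rot": TCP orientation; "force": force on the tool from outside, world axes, zero at the start; "wrist_torque": the same for the moment, N m; "opening": finger opening in m; "gripper_force": force on a finger pad.
Only numpy, scipy, OpenCV 4.12 (cv2) and the standard library are available. Lean on these libraries where they do the work, as an engineer would, in place of code of your own. Each camera call takes 0.05 s, during which the arm holds its last target. There are 200 camera calls.

## Working session

There is one attempt and no reset: what is moved stays moved. The work goes in short steps, Python scripts to look and compute and a tool call to move; the robot and the scene stay as the last step left them, time stands still between calls to the robot, and variables do not carry over. Pictures are saved under pics/ and viewed, at most 10 in all, crops included, and the job is handed in when it is done.

```bash
mkdir -p pics
```

Create h.py:
```python
import numpy as np, cv2
from bench import monitor, viewer, order, spotter
def world(c,mask):
    v,u=np.nonzero(mask&(c["z_map"]>0)); z=c["z_map"][v,u]
    K=c["K"]; p=np.stack([(u-K[0,2])*z/K[0,0],(v-K[1,2])*z/K[1,1],z,np.ones(len(z))])
    return (np.linalg.inv(c["camera_from_world"])@p)[:3].T
```

Run:
```python
from h import *
s=monitor.read_state(); print(s)
ims=[]
for n in ("scene","top"):
    c=viewer.camera(n); ims.append(c["image"])
    for k in ("stop_top","guard","guard_knob","release_tab","roller","vial_pink","vial_teal","jar_red","jar_ochre","figurine"):
        for r in spotter.regions_of(n,k)[:2]:
            P=world(c,r["mask"]); 
            if len(P): print(n,k,round(r["p"],2),np.round(r["centre"]),np.round(np.median(P,0),3),"min",np.round(np.percentile(P,2,axis=0),3),"max",np.round(np.percentile(P,98,axis=0),3),len(P))
cv2.imwrite("pics/a.png",cv2.resize(np.vstack(ims),(400*1,600)) if 0 else cv2.resize(np.hstack(ims),(800,300)))
cv2.imwrite("pics/top.png",cv2.resize(ims[1],(800,600)))
cv2.imwrite("pics/scene.png",cv2.resize(ims[0],(800,600)))
```

```text
{'time_s': 0.0, 'joint_pos': array([-1.16698341,  0.46833669, -0.01156843,  1.60361583,  0.00602573,
        1.0714062 , -0.05630576]), 'joint_velocities': array([-0.00154677, -0.00037944, -0.00187023, -0.00083212,  0.00104502,
       -0.00018569,  0.00154928]), 'tau': array([-2.56926478e-04, -5.20563841e+01, -1.22471942e-02, -2.43744153e+01,
       -5.66012459e-02,  1.73038227e-02,  1.53083060e-04]), 'tool_pos': array([0.28071099, 0.58565351, 0.23236981]), 'ee_rot': array([-3.13986729e+00,  1.60249845e-04,  2.69469174e+00]), 'force': array([-0.54180516, -0.0101925 ,  0.06792342]), 'wrist_torque': array([-0.04198838, -0.01734566,  0.05045947]), 'gripper_force': 0.0, 'opening': 0.09159571216068582}
scene stop_top 0.6 [182. 201.] [0.512 0.13  0.117] min [0.498 0.118 0.095] max [0.531 0.146 0.121] 126
scene stop_top 0.31 [191. 169.] [0.47  0.209 0.082] min [0.387 0.095 0.012] max [0.586 0.345 0.113] 5632
scene guard 0.76 [170. 166.] [0.507 0.255 0.104] min [0.421 0.175 0.098] max [0.59  0.355 0.109] 2019
scene guard_knob 0.74 [183. 201.] [0.511 0.133 0.116] min [0.499 0.118 0.085] max [
[... 1135 characters left out ...]
9 0.085] min [0.405 0.297 0.059] max [0.419 0.306 0.094] 28
top release_tab 0.46 [247. 369.] [ 0.373 -0.328  0.106] min [ 0.34  -0.371  0.061] max [ 0.401 -0.305  0.172] 397
top roller 0.77 [208. 190.] [0.496 0.239 0.101] min [0.393 0.1   0.026] max [0.589 0.35  0.116] 4395
top jar_red 0.75 [188. 298.] [ 0.565 -0.119  0.064] min [ 0.547 -0.142  0.013] max [ 0.59  -0.097  0.071] 195
top jar_ochre 0.86 [148. 203.] [0.692 0.202 0.075] min [0.668 0.174 0.001] max [0.727 0.235 0.081] 375
top jar_ochre 0.37 [233. 168.] [0.413 0.3   0.084] min [0.402 0.295 0.058] max [0.422 0.311 0.094] 51
top figurine 0.92 [244. 366.] [ 0.374 -0.327  0.103] min [ 0.34  -0.368  0.008] max [ 0.406 -0.305  0.172] 420
```

View pics/top.png

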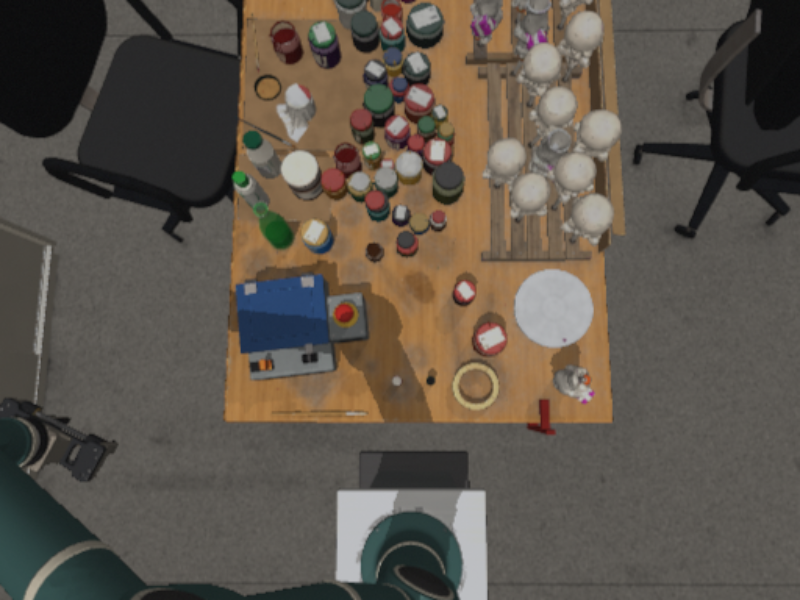

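View pics/scene.png

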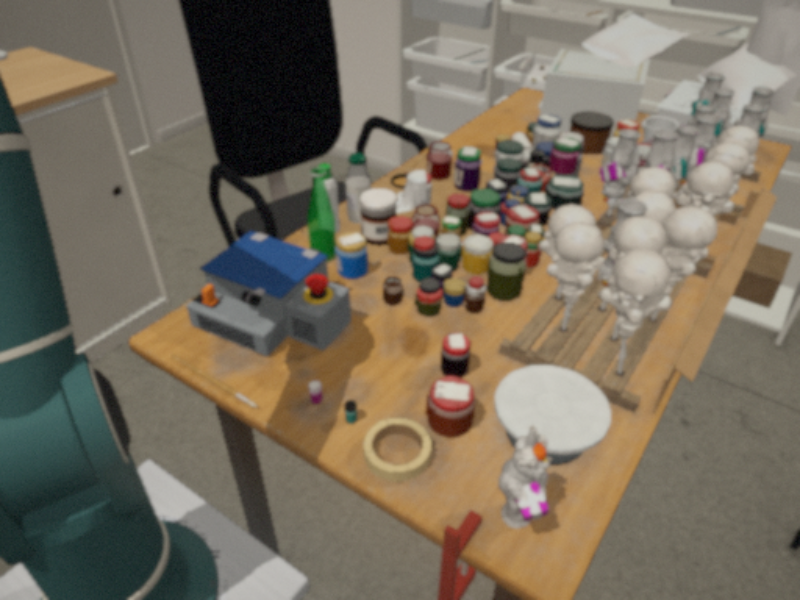

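The top picture (800×600) shows the roller at the left: the blue guard around (285,315), the red mushroom at (345,313), the knob at about (310,356) and the orange tab at (262,365). The ochre jar is behind it at (316,235) and the vials are in front at (397,380) and (431,379). Next I fit the roller pose.

Create fit.py:
```python
from h import *
from scipy.optimize import least_squares
obs=[]
for n in ("scene","top"):
    c=viewer.camera(n); hsv=cv2.cvtColor(c["image"],cv2.COLOR_BGR2HSV)
    H,S,V=[hsv[...,i].astype(int) for i in range(3)]
    K=c["K"];T=c["camera_from_world"]
    box=np.zeros(H.shape,bool); box[150:250,110:245]=1
    if n=="top": box[:]=0; box[170:250,145:240]=1
    for nm,m,l,zr in (("red",((H<7)|(H>174))&(S>170)&(V>90),(-25,-100),(.112,.13)),("orange",(H>6)&(H<17)&(S>170)&(V>120),(-108,80),(.08,.1)),("blue",(H>100)&(H<125)&(S>120),None,(.09,.115)),("dark",(V<45),(-108,-20),(.098,.122))):
        P=world(c,m&box); P=P[(P[:,2]>zr[0])&(P[:,2]<zr[1])]
        if len(P)<3: print(n,nm,"few",len(P)); continue
        if nm=="blue":
            r=cv2.minAreaRect((P[:,:2]*1000).astype(np.float32)); print(n,nm,len(P),r,np.median(P[:,2]))
        else:
            print(n,nm,len(P),np.round(np.median(P,0),4),np.round(P.min(0),3),np.round(P.max(0),3))
```

```bash
python3 fit.py
```

```text
scene red 96 [0.5125 0.1315 0.118 ] [0.497 0.117 0.112] [0.531 0.151 0.122]
scene orange 30 [0.4102 0.3028 0.088 ] [0.402 0.299 0.08 ] [0.421 0.311 0.091]
scene blue 1661 ((521.2476806640625, 266.5061950683594), (154.74191284179688, 184.1025848388672), 6.727819919586182) 0.10400657435179184
scene dark 44 [0.4214 0.1947 0.1088] [0.415 0.19  0.1  ] [0.433 0.219 0.114]
top red 96 [0.5174 0.1325 0.1192] [0.501 0.116 0.112] [0.534 0.152 0.124]
top orange 26 [0.4142 0.3028 0.0893] [0.404 0.128 0.082] [0.542 0.31  0.095]
top blue 2288 ((519.0911865234375, 264.38934326171875), (144.2709503173828, 182.86886596679688), 7.337092399597168) 0.10354547202662134
top dark 35 [0.4257 0.1986 0.111 ] [0.419 0.189 0.103] [0.436 0.216 0.118]
```

The rows are not in the units I measure in: shifts go in shares of 50 mm and turns go in shares of 360 degrees. I convert before sending: -0.04 m is -0.8, -0.015 m is -0.3, -0.146 rad / 6.2832 = -0.0232.

Call:
hand_motion --offsets '[{"rz": -0.0223, "jaw": 0}, {"rz": -0.0223, "jaw": 0}, {"rz": -0.0223, "jaw": 0}, {"rz": -0.0232, "jaw": 0}, {"trans": [-0.3, -0.8, 0], "jaw": 0}, {"trans": [-0.3, -0.8, 0], "jaw": 0}, {"trans": [-0.3, -0.8, 0], "jaw": 0}, {"trans": [-0.3, -0.8, 0], "jaw": 0}, {"trans": [-0.3, -0.8, 0], "jaw": 0}, {"trans": [-0.3, -0.8, 0], "jaw": 0}, {"trans": [-0.3, -0.8, 0], "jaw": 0}, {"trans": [-0.3, -0.8, 0], "jaw": 0}, {"trans": [-0.3, -0.8, 0], "jaw": 0}, {"trans": [-0.3, -0.8, 0], "jaw": 0}, {"trans": [-0.3, -0.8, 0], "jaw": 0}, {"trans": [-0.3, -0.76, 0], "jaw": 0}, {"jaw": 0}, {"jaw": 0}]' --clamp_n 10

```text
time_s: 3.0
tool_pos: [0.5167, 0.1322, 0.2333]
ee_rot: [3.141, 0.0, -3.025]
force: [-0.8, 0.8, -1.1]
opening: 0.0003
gripper_force: 0.0
```

Create to.py:
```python
# offset from the TCP to a roller-frame point (mm, z above table), in tool axes
import sys; from h import *
from scipy.spatial.transform import Rotation as R
s=monitor.read_state(); a=.120; O=np.array([.529,.235,0])
q=np.array([float(v) for v in sys.argv[1:4]])/1000
w=O+R.from_euler("z",a).apply(q)
r=R.from_euler("xyz",s["ee_rot"])
print("tcp",np.round(s["tool_pos"],4),"rpy",np.round(s["ee_rot"],3),"F",np.round(s["force"],1),"target",np.round(w,4),"d_tool",np.round(r.inv().apply(w-s["tool_pos"]),4),"roller",np.round(R.from_euler("z",-a).apply(s["tool_pos"]-O)*1000,1))
```

```bash
python3 to.py -25 -100 155
```

```text
tcp [0.5167 0.1322 0.2333] rpy [ 3.141  0.    -3.025] F [-0.8  0.8 -1.1] target [0.5162 0.1327 0.155 ] d_tool [0.0005 0.0006 0.0783] roller [ -24.5 -100.6  233.3]
```

Converted, 0.04 m is 0.8, 0.008 m is 0.16.

Call:
hand_motion --offsets '[{"trans": [0, 0, 0.8], "jaw": 0}, {"trans": [0, 0, 0.8], "jaw": 0}, {"trans": [0, 0, 0.16], "jaw": 0}, {"trans": [0, 0, 0.08], "jaw": 0}, {"trans": [0, 0, 0.08], "jaw": 0}, {"trans": [0, 0, 0.08], "jaw": 0}, {"trans": [0, 0, 0.04], "jaw": 0}, {"trans": [0, 0, 0.04], "jaw": 0}, {"jaw": 0}, {"jaw": 0}]'

```text
time_s: 4.0
tool_pos: [0.5171, 0.134, 0.1322]
ee_rot: [3.14, 0.002, -3.022]
force: [-7.1, 0.1, 18.6]
opening: 0.0007
gripper_force: 9.5
```

Converted, -0.03 m is -0.6, 0.001 m is 0.02.

Call:
hand_motion --offsets '[{"trans": [0, 0, 0.02], "jaw": 0}, {"jaw": 0}, {"trans": [0, 0, -0.6], "jaw": 0}, {"trans": [0, 0, -0.6], "jaw": 0.06}, {"jaw": 0.06}, {"jaw": 0.06}, {"jaw": 0.06}]'

```text
time_s: 4.7
tool_pos: [0.5162, 0.1327, 0.1877]
ee_rot: [-3.141, -0.0, -3.023]
force: [-0.8, 0.6, 0.5]
opening: 0.0303
gripper_force: 0.0
```

```bash
python3 to.py -108 -20 107
```

Run:
```python
from h import *
c=viewer.camera("wrist"); s=c["image"]; cv2.imwrite("pics/w1.png",s)
c=viewer.camera("scene"); h=cv2.resize(c["image"][150:260,100:260],(640,440)); cv2.imwrite("pics/s1.png",h)
```

```text
tcp [0.5162 0.1327 0.1877] rpy [-3.141 -0.    -3.023] F [-0.8  0.6  0.5] target [0.4242 0.2022 0.107 ] d_tool [0.0831 0.08   0.0807] roller [ -25.  -100.   187.7]
```

View pics/w1.png

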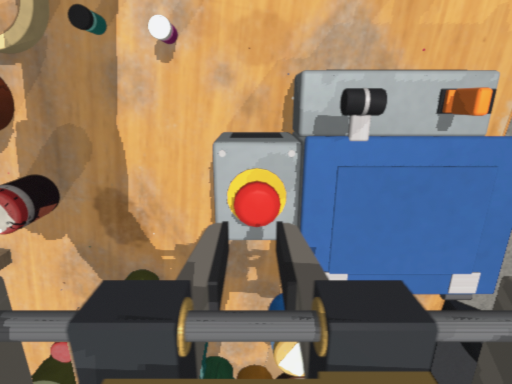

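The wrist view shows the mushroom at (257,203), the black knob at (364,102), its white neck at (359,127) and the orange tab at (467,101). It matches the fit. I check the depths and move above the knob.

Converted, 0.028 m is 0.56, 0.027 m is 0.54.

Call:
hand_motion --offsets '[{"trans": [0.56, 0.54, 0], "jaw": 0.06}, {"trans": [0.56, 0.54, 0], "jaw": 0.06}, {"trans": [0.54, 0.52, 0], "jaw": 0.06}, {"jaw": 0.06}, {"jaw": 0.06}]'

```text
time_s: 5.3
tool_pos: [0.4241, 0.2028, 0.1879]
ee_rot: [-3.141, -0.0, -3.021]
force: [0.7, 0.6, 0.6]
opening: 0.0601
gripper_force: 0.0
```

```bash
python3 to.py -108 -20 107
```

Run:
```python
from h import *
from scipy.spatial.transform import Rotation as R
c=viewer.camera("wrist"); cv2.imwrite("pics/w2.png",c["image"])
hsv=cv2.cvtColor(c["image"],cv2.COLOR_BGR2HSV).astype(int);H,S,V=[hsv[...,i] for i in range(3)]
for n,m,z in (("red",((H<7)|(H>174))&(S>170)&(V>90),(.1,.13)),("orange",(H>6)&(H<17)&(S>170)&(V>120),(.08,.1)),("dark",V<60,(.106,.12))):
    P=world(c,m); P=P[(P[:,2]>z[0])&(P[:,2]<z[1])]; Q=R.from_euler("z",-.12).apply(P-[.529,.235,0])*1000
    if n=="dark": Q=Q[(abs(Q[:,0]+108)<25)&(abs(Q[:,1]+20)<24)]
    if len(Q): print(n,len(Q),np.round(np.median(Q,0),1),np.round(np.percentile(Q,[2,98],axis=0),1))
```

```text
tcp [0.4241 0.2028 0.1879] rpy [-3.141 -0.    -3.021] F [0.7 0.6 0.6] target [0.4242 0.2022 0.107 ] d_tool [-0.     -0.0005  0.0809] roller [-108.   -19.4  187.9]
orange 379 [-107.4   83.2   90.1] [[-116.1   79.3   81. ]
 [ -95.9   89.8   92. ]]
dark 581 [-107.5  -12.8  111.9] [[-114.4  -29.9  106.6]
 [ -97.8   -2.3  114.1]]
```

View pics/w2.png

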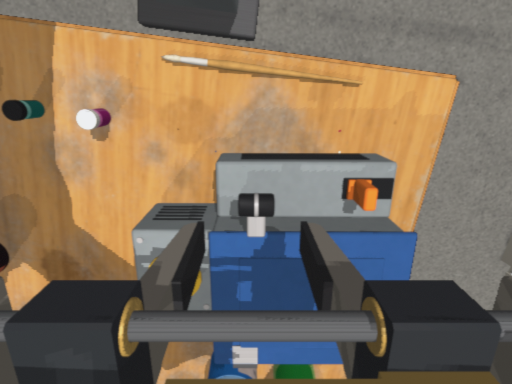

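The knob at (256,205) sits between the fingers at (180,270) and (325,270), and the tab is at (366,193). The wrist depth puts everything about 2.5 mm further in y. Now I descend, pinch and tug gently.

Converted, 0.04 m is 0.8, 0.002 m is 0.04.

Call:
hand_motion --offsets '[{"trans": [0, 0.04, 0.8], "jaw": 0.06}, {"trans": [0, 0, 0.6], "jaw": 0.06}, {"trans": [0, 0, 0.22], "jaw": 0.06}, {"jaw": 0.02}, {"jaw": 0.02}, {"jaw": 0.02}, {"jaw": 0.02}, {"jaw": 0.02}, {"jaw": 0.02}]' --clamp_n 25

```text
time_s: 6.25
tool_pos: [0.4251, 0.2063, 0.1085]
ee_rot: [3.139, 0.003, -3.022]
force: [-0.3, 5.3, 3.5]
opening: 0.0298
gripper_force: 25.0
```

Converted, -0.004 m is -0.08, 0.001 m is 0.02.

Call:
hand_motion --offsets '[{"trans": [0, 0.02, -0.08], "jaw": 0.02}, {"trans": [0, 0, -0.08], "jaw": 0.02}, {"jaw": 0.02}, {"jaw": 0.02}]'

```text
time_s: 6.65
tool_pos: [0.4254, 0.2063, 0.116]
ee_rot: [3.14, 0.003, -3.022]
force: [3.9, 4.7, -2.9]
opening: 0.0295
gripper_force: 25.0
```

Call:
hand_motion --offsets '[{"trans": [0, 0, -0.06], "jaw": 0.02}, {"trans": [0, 0, -0.06], "jaw": 0.02}, {"jaw": 0.02}, {"jaw": 0.02}]'

```text
time_s: 7.05
tool_pos: [0.4259, 0.2064, 0.122]
ee_rot: [3.14, 0.004, -3.022]
force: [5.3, 4.8, -3.4]
opening: 0.0293
gripper_force: 25.0
```

Converted, -0.003 m is -0.06, -0.002 m is -0.04.

Call:
hand_motion --offsets '[{"trans": [0, 0, -0.06], "jaw": 0.02}, {"trans": [0, 0, -0.04], "jaw": 0.02}, {"jaw": 0.02}]'

```text
time_s: 7.35
tool_pos: [0.4264, 0.2064, 0.1272]
ee_rot: [3.14, 0.005, -3.023]
force: [5.7, 5.3, -3.8]
opening: 0.0298
gripper_force: 25.0
```

```bash
python3 to.py -108 -20 107
```

```text
tcp [0.4264 0.2064 0.1272] rpy [ 3.14   0.005 -3.023] F [ 5.7  5.3 -3.8] target [0.4242 0.2022 0.107 ] d_tool [ 0.0028 -0.004   0.0202] roller [-105.3  -16.1  127.2]
```

Create ang.py:
```python
from h import *
from scipy.spatial.transform import Rotation as R
for n in ("scene","top"):
    c=viewer.camera(n); hsv=cv2.cvtColor(c["image"],cv2.COLOR_BGR2HSV).astype(int);H,S,V=[hsv[...,i] for i in range(3)]
    Q=R.from_euler("z",-.12).apply(world(c,(H>100)&(H<125)&(S>120))-[.529,.235,0])*1000
    Q=Q[(abs(Q[:,0])<95)&(Q[:,1]>0)&(Q[:,1]<125)&(Q[:,2]>95)&(Q[:,2]<290)]
    if len(Q)<30: print(n,"few");continue
    a=np.linalg.svd(Q-np.median(Q,0),full_matrices=False)[2][2]; print(n,len(Q),"angle deg",np.degrees(np.arctan2(abs(a[0]),abs(a[2]))).round(1),np.round(Q.min(0)),np.round(Q.max(0)))
    if n=="scene": cv2.imwrite("pics/s_%d.png"%(monitor.read_state()["time_s"]*100),cv2.resize(c["image"][100:250,80:280],(800,600)))
```

```bash
python3 ang.py
```

```text
scene 119 angle deg 2.7 [-83.  12. 114.] [-49. 123. 122.]
top 781 angle deg 7.0 [-29.   0.  98.] [ 66. 122. 119.]
```

The guard rose 19 mm at the knob (about 6.5°, confirmed by the depth) with only about 4 N of pull. It is well past the 10 mm catch, so it is free and the release stays untouched. I lift along the arc.

Converted, -0.017 m is -0.34, -0.016 m is -0.32.

Call:
hand_motion --offsets '[{"trans": [-0.08, 0, -0.34], "jaw": 0.02}, {"trans": [-0.1, 0, -0.34], "jaw": 0.02}, {"trans": [-0.14, 0, -0.32], "jaw": 0.02}, {"trans": [-0.18, 0, -0.3], "jaw": 0.02}, {"trans": [-0.2, 0, -0.3], "jaw": 0.02}, {"jaw": 0.02}]' --clamp_n 30

```text
time_s: 8.05
tool_pos: [0.4588, 0.2103, 0.2074]
ee_rot: [3.141, -0.0, -3.023]
force: [-2.8, 3.8, -0.5]
opening: 0.0297
gripper_force: 30.0
```

```bash
python3 to.py -71.9 -16 206; python3 ang.py
```

```text
tcp [0.4588 0.2103 0.2074] rpy [ 3.141 -0.    -3.023] F [-2.8  3.8 -0.5] target [0.4595 0.2105 0.206 ] d_tool [-0.0008  0.0001  0.0014] roller [-72.7 -16.1 207.4]
scene 57 angle deg 32.5 [-53.   0. 105.] [ 67. 122. 186.]
top 109 angle deg 37.2 [  7.   0. 102.] [ 68. 119. 147.]
```

Converted, -0.016 m is -0.32, -0.015 m is -0.3.

Call:
hand_motion --offsets '[{"trans": [-0.22, 0, -0.26], "jaw": 0.02}, {"trans": [-0.26, 0, -0.24], "jaw": 0.02}, {"trans": [-0.28, 0, -0.22], "jaw": 0.02}, {"trans": [-0.3, 0, -0.18], "jaw": 0.02}, {"trans": [-0.32, 0, -0.16], "jaw": 0.02}, {"jaw": 0.02}, {"jaw": 0.02}, {"jaw": 0.02}, {"jaw": 0.02}]'

```text
time_s: 9.05
tool_pos: [0.526, 0.2183, 0.2597]
ee_rot: [3.141, -0.002, -3.022]
force: [-5.2, 2.5, 7.6]
opening: 0.0294
gripper_force: 30.0
```

```bash
python3 to.py -2.6 -16 260; python3 ang.py; ls pics
```

```text
tcp [0.526  0.2183 0.2597] rpy [ 3.141e+00 -2.000e-03 -3.022e+00] F [-5.2  2.5  7.6] target [0.5283 0.2188 0.26  ] d_tool [-0.0024  0.0003 -0.0003] roller [ -5.  -16.3 259.7]
scene 594 angle deg 62.8 [ -2.   0. 107.] [ 64. 125. 230.]
top few
a.png
s1.png
s_740.png
s_810.png
s_910.png
scene.png
top.png
w1.png
w2.png
```

View pics/s_910.png

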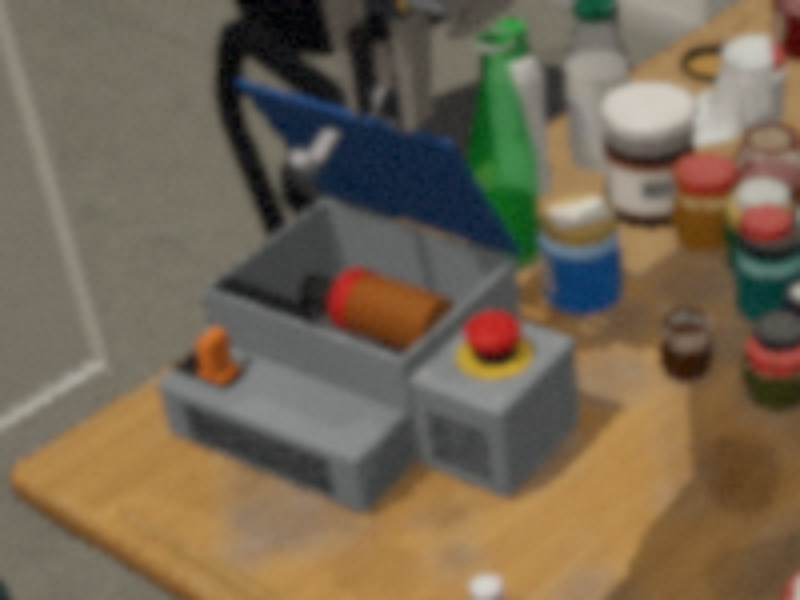

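Run:
```python
from h import *
from scipy.spatial.transform import Rotation as R
c=viewer.camera("wrist"); hsv=cv2.cvtColor(c["image"],cv2.COLOR_BGR2HSV).astype(int);H,S,V=[hsv[...,i] for i in range(3)]
for n in ("scene","wrist"):
    c=viewer.camera(n); hsv=cv2.cvtColor(c["image"],cv2.COLOR_BGR2HSV).astype(int);H,S,V=[hsv[...,i] for i in range(3)]
    Q=R.from_euler("z",-.12).apply(world(c,((H<7)|(H>174))&(S>170)&(V>90))-[.529,.235,0])*1000
    Q=Q[np.hypot(Q[:,0]+25,Q[:,1]+100)<22]
    if len(Q): print(n,len(Q),"red top z",np.percentile(Q[:,2],[50,90,98]).round(1))
print(monitor.read_state()["tool_pos"],monitor.read_state()["gripper_force"])
```

```text
scene 105 red top z [109.9 112.8 113.4]
wrist 982 red top z [111.2 112.9 113.7]
[0.52598422 0.21828214 0.25971189] 30.00171035528183
```

The scene crop shows the guard standing open (top edge (240,85)–(450,140)) with the fingers on its knob at about (390,90). The mushroom at (492,335) is down (top 113.5 mm), the release at (213,355) is unused and the ochre jar at (580,255) is upright. The angle is about 63–64°. I hand in.

```bash
python3 -c "
from bench import order
print(order.hand_in())"
```

```text
the job is handed in; nothing more can be done
None
```

I pressed the mushroom fully down. The tug showed the guard was free, so I left the release alone and handed in with the guard held still by its knob at about 64°; the hand-in returned no verdict.

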